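# Nudge the two round inserts into the plaza's sockets

## Robot

A 6-joint arm with a two-finger parallel gripper is mounted at the origin on the work surface. World frame = base frame: x ahead of the robot, y to its left, z up, the work surface at z = 0. Lengths are in m, angles in rad, forces in N, time in s.
With the tool pointing down it reaches from about 0.275 to 0.975 m from the base axis. Payload 8.4 kg.
Tool frame: the origin (TCP) lies on the centre line of the jaws, within the pads' length; the fingertips stand 17 mm ahead of it and the grasp point (between the pads) lies 2 mm behind it (tips_ahead is the distance from the TCP to the fingertips, in m); z points along the fingers, x is the direction in which the jaws open and shut, and the axes are right-handed (so a half turn about z gives the same grasp; the last joint's range is limited). The gripper opens to 92 mm and grips with 3 to 60 N. Pads are 20 mm wide; open, the fingers measure 128 mm over their backs; the gripper's body (75 mm by 189 mm) begins 69 mm behind the grasp point.
Start: joints at [-1.337, 0.353, 1.633, -0, 1.155, -0.002], TCP at [0.146, -0.608, 0.232] pointing down, gripper open.
Joint ranges: [-2.63, 2.63], [-0.92, 2.1], [0.06, 2.66], [-1.3, 4.44], [0, 2.69], [-3.02, 3.02]. Speed limits (rad/s): [2.22, 2.22, 2.79, 3.14, 3.14, 3.14].

## Interface

Orientations are given as a unit quaternion [x, y, z, w].
In Python, from cell import observe, grab_frame, get_calibration, job_done, tips_ahead gives the robot as it stands.
- The arm moves only by the tool play_rows, never from a script. Its argument "moves" is a list that holds one entry, the list of rows, each a list of 5 numbers: the shift along the tool's x, y, z each as a share of 40 cm, from -1 to 1, then the turn about the tool's z as a share of 90 degrees, from -1 to 1, then the finger opening in mm, from 0 to 91.9. In form: [[[tx, ty, tz, turn, fingers], ...]]. A call has 1 to 8 rows; each row is the pose to reach, as a shift and turn from the pose commanded when the call began, along the tool's axes at that moment; what a row does not reach only later rows make up. A row lasts 1/8 s, in which the tool goes at most 62.5 mm and 10.7 degrees, less where a joint would pass 70% of its speed; a pose out of reach is approached as far as the arm can. A call with a number of a shift or a turn outside -1 to 1 is refused whole. A call with a gripper value outside its range is refused whole. The fingers move at their own pace and stop on an object; the grip force is fixed at half the most. Time passes only in rows, so rows that repeat a pose let the fingers close. It gives the time, the measured TCP pose, the force and the opening at its end, in the units of the state.
- observe(): the state, without advancing time (a new reading comes with each control period).
- grab_frame(name): name is "scene" or "top" or "wrist"; returns the picture (384x512x3 uint8, red, green, blue); there is no depth.
- get_calibration(name): a dict with "K" (3x3 intrinsics, pixels), "T" (4x4, takes a point from camera to world coordinates). Camera axes: x right, y up, looking along -z (the intrinsics and any distortion apply to the point x, -y, -z); pixel columns grow to the right and rows downward; lengths in m; the calibration is good to about 2 mm. The wrist camera is an equidistant fisheye: a pixel r from the principal point sees the ray r / f radians off the axis. A picture is of the moment at which its call begins: read the wrist's pose just before it. get_calibration takes no time and is no camera call; for the wrist camera it gives the pose at the moment of the call.
- job_done(): hands the job in, once; it reports no verdict.
The state is a dict: "time": time; "joints": joint angles; "qd": joint speeds; "effort": joint torques, N m; "tcp_pos": TCP position; "tool_rot": TCP orientation; "ft_force": force on the tool from outside, world axes, zero at the start; "ft_torque": the same for the moment, N m; "gripper_width": finger opening in m.
Only numpy, scipy, OpenCV 4.12 (cv2) and the standard library are available. Lean on these libraries where they do the work, as an engineer would, in place of code of your own. Each camera call takes 0.05 s, during which the arm holds its last target. There are 200 camera calls.

## Task

Finish the ruined plaza for the game: its two round paving inserts lie loose on top of it. Nudge each one across the paving with your fingertips until it drops over the rim into the socket of its own size and lies flush and level; only slide them, never pick them up. Leave the figures and everything else on the gaming table standing where they are.

Things in the scene. Friction and masses are not known exactly. Their poses are not given: they have to be found in the camera images.
- plaza: Fixed scenery tile: grey paved slab, 250 mm (x) by 290 mm (y), flat top 18 mm above the table. Origin: centre of its underside; z up; yaw varies. Two round blind sockets: large at (55, 62) mm, small at (55, -62) mm in its x, y. Two ruined walls, 75 mm long and 46 mm high, stand on its edges at (80, 136) and (80, -136) mm. The inserts start on its -x half.
- big_socket (a point): Centre of the large socket's mouth, level with the paving (18 mm above the table). The socket is 64 mm in diameter and 8 mm deep, with upright sides, a 1 mm chamfer and a lighter kerb ring round it.
- small_socket (a point): Centre of the small socket's mouth, level with the paving. The socket is 48 mm in diameter and 8 mm deep, otherwise like the large one.
- big_insert: Large round paving insert: loose flat stone-grey disc 60 mm in diameter, 8 mm thick, about 45 g, ring-and-spoke lines on top. Origin: centre of its underside; z up. It starts flat on the paving (origin 18 mm above the table), on the left or right of the plaza's -x half; seated in its socket, its origin is 10 mm above the table and its top level with the paving.
- small_insert: Small round insert: loose flat stone-grey disc 44 mm in diameter, 8 mm thick, about 26 g, dark drain-grate bars on top. Origin: centre of its underside; z up. It starts flat on the paving on the side not taken by the large insert; seated in its socket, its origin is 10 mm above the table and its top level with the paving. In the large socket it would be in the wrong place.
- figure_a: Painted figure, 44 mm tall, loose on a round black base of 25 mm, standing on the paving near the middle of the plaza's +x edge, between and beyond the sockets. Origin: centre of its underside. Leave alone.
- figure_b: Painted figure, 39 mm tall, loose on a round black base of 25 mm, standing on the paving by the plaza's +y edge, half-way along it. Origin: centre of its underside. Leave alone.
- figure_c: Painted figure, 44 mm tall, loose on a round black base of 25 mm, standing on the table beyond the plaza's -y edge. Origin: centre of its underside. Leave alone.
- fir: Model fir tree, 70 mm tall, loose on a round green base of 44 mm, standing on the table beyond the plaza's +y edge. Origin: centre of its underside. Leave alone.
- paint_pot: Hobby paint pot, 33 mm in diameter and 45 mm tall, standing on the table beyond the plaza's +x edge. Origin: centre of its underside. Leave alone.
- tape_measure: Pocket tape measure, 62 by 30 mm and 58 mm tall, standing on the table beyond the plaza's +x edge. Origin: centre of its underside. Leave alone.
- brush: Paint brush, 138 mm long and 9 mm thick, lying along its own x axis on the table to the left (+y) of the plaza. Origin: under its middle. Leave alone.
Not all that is in view belongs to the job. What is shaped like the small_insert but green or turquoise is not meant.

How it is judged:
By the outcome, as a careful person would: the job done as asked, in the order asked, and still so for the second after the job is handed in, with the robot touching nothing.
It also fails if it takes over 51 s, if anything falls off the work surface, if the arm or the gripper's body presses on something with over 40 N, if the wrist force passes 120 N, or if a joint passes its speed limit or range.

## Working session

There is one attempt and no reset: what is moved stays moved. The work goes in short steps, Python scripts to look and compute and a tool call to move; the robot and the scene stay as the last step left them, time stands still between calls to the robot, and variables do not carry over. Pictures are saved under pics/ and viewed, about 8 in all and at most 12, crops included, and the job is handed in when it is done.

Besides the shell and the picture viewer there is one more tool, called after "Call:" as name(argument=value, ...), one argument or row to a line, values as JSON. play_rows: Moves the arm, as the interface text tells. Shift numbers are shares of 40 cm and turn numbers shares of 90 degrees, none past 1 either way. Its arguments: {"type":"object","properties":{"moves":{"type":"array","items":{"type":"array","items":{"type":"array","items":{"type":"number"}}}}},"required":["moves"]}

```bash
ls; mkdir -p pics; python3 - <<'E'
from cell import *
import cv2,numpy as np
s=observe();print(s['time'],s['tcp_pos'],s['tool_rot'],s['gripper_width'],tips_ahead)
for n in("top","scene"):
    im=grab_frame(n);np.save(f"pics/{n}0.npy",im);cv2.imwrite(f"pics/{n}0.png",cv2.resize(im[:,:,::-1],None,fx=1.5,fy=1.5))
    c=get_calibration(n);print({k:(np.round(v,4).tolist() if hasattr(v,'__len__') and not isinstance(v,str) else v) for k,v in c.items()})
E
```

```text
pics
0.0 [ 0.14591955 -0.60724264  0.23084325] [ 7.85375214e-01 -6.19019618e-01 -5.38305163e-04 -4.43622416e-04] 0.09167124954449021 0.017
{'K': [[407.0025, 0.0, 260.2123], [0.0, 407.0025, 189.6088], [0.0, 0.0, 1.0]], 'T': [[0.0084, 0.9989, -0.0462, 0.4986], [-0.9996, 0.0072, -0.0268, -0.0123], [-0.0264, 0.0464, 0.9986, 1.0483], [0.0, 0.0, 0.0, 1.0]]}
{'K': [[393.2853, 0.0, 252.8187], [0.0, 393.2853, 190.3729], [0.0, 0.0, 1.0]], 'T': [[-0.4083, -0.6898, 0.5979, 1.0489], [0.9128, -0.3038, 0.2729, 0.234], [-0.0066, 0.6572, 0.7537, 0.6909], [0.0, 0.0, 0.0, 1.0]]}
```

View pics/top0.png

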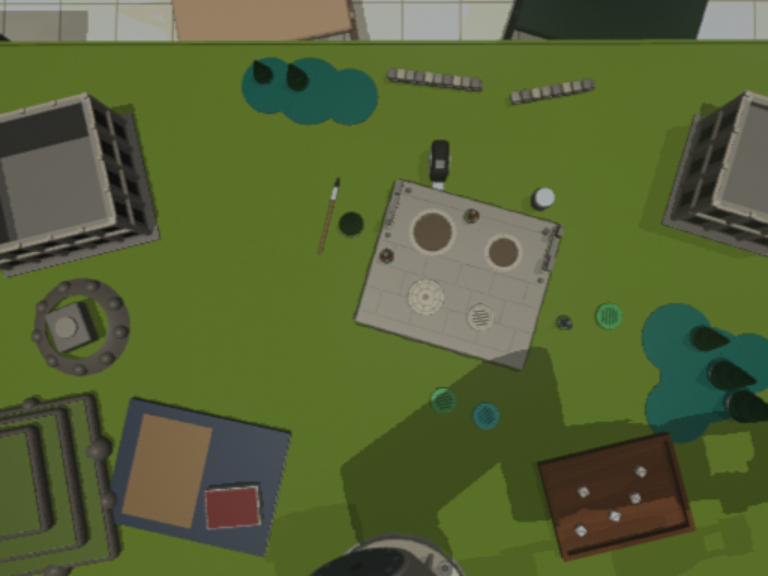

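View pics/scene0.png

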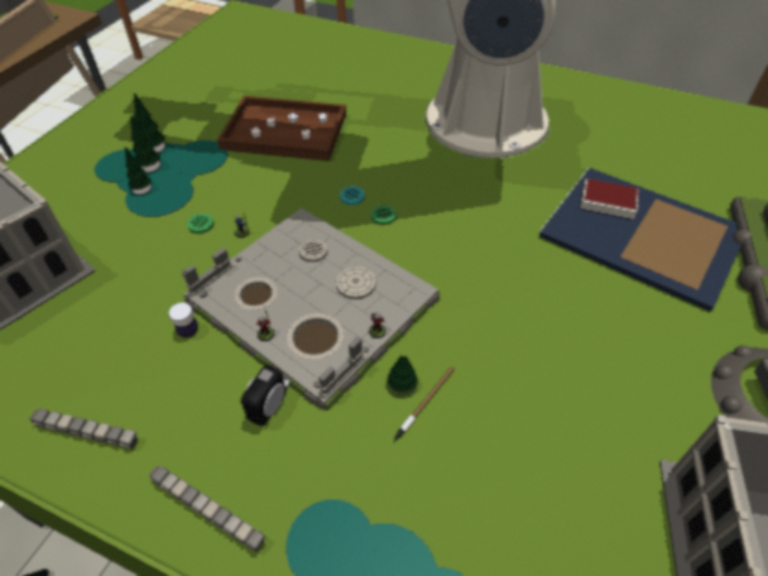

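The top view (at 1.5x) shows the big insert at about (426,297), the small at (481,318), the big socket at (433,232) and the small at (503,252). Each insert lies across from its own socket. The green and turquoise discs are decoys. The scene view agrees.

```bash
cat > h.py <<'E'
import numpy as np,cv2
from cell import *
def ray(c,uv,z,fish=False):
    K,T=np.array(c['K']),np.array(c['T']);a=(uv[0]-K[0,2])/K[0,0];b=(uv[1]-K[1,2])/K[1,1]
    if fish:
        r=np.hypot(a,b);k=np.sin(r)/max(r,1e-9);d=np.array([a*k,-b*k,-np.cos(r)])
    else: d=np.array([a,-b,-1])
    d=T[:3,:3]@d;o=T[:3,3];return (o+d*(z-o[2])/d[2])[:2]
def totool(s,dxyz):
    from scipy.spatial.transform import Rotation as R
    return R.from_quat(s['tool_rot']).inv().apply(dxyz)/0.4
E
python3 - <<'E'
from h import *
c=get_calibration("top");s=observe()
for n,u,z in[("bigi",(426,297),.026),("smi",(481,318),.026),("bigs",(433,232),.018),("sms",(503.5,252),.018),("c1",(399,180),.018),("c2",(562,227),.018),("c3",(521,368),.018),("c4",(357,321),.018)]:
    print(n,ray(c,np.array(u)/1.5,z).round(4))
p=ray(c,np.array((459,273))/1.5,.018)
print(totool(s,np.array([p[0],p[1],0.25])-s['tcp_pos']))
w=get_calibration("wrist");print(np.array(w['K']).round(1),np.array(w['T']).round(3))
E
```

```text
bigi [ 0.5253 -0.0448]
smi [ 0.491  -0.1365]
bigs [ 0.6357 -0.0562]
sms [ 0.6024 -0.1751]
c1 [0.7244 0.0021]
c2 [ 0.6452 -0.2732]
c3 [ 0.4081 -0.2041]
c4 [0.4841 0.0711]
[-0.98679693 -1.31816936 -0.04639297]
[[297.3   0.  250.9]
 [  0.  297.3 193.5]
 [  0.    0.    1. ]] [[ 0.234  0.944  0.233  0.212]
 [-0.972  0.227  0.055 -0.591]
 [-0.001 -0.24   0.971  0.384]
 [ 0.     0.     0.     1.   ]]
```

Call:
play_rows(
  moves=[
    [[-1,-1,0,0.28,28],[-1,-1,0,0.28,28],[-1,-1,0,0.28,28],[-1,-1,0,0.28,28],[-1,-1,0,0.28,28],[-1,-1,0,0.28,28],[-1,-1,0,0.28,28],[-1,-1,0,0.28,28]],
  ],
)

```text
time: 1.1
tcp_pos: [0.4078, -0.1795, 0.2316]
tool_rot: [-0.631, 0.776, -0.0, 0.0]
ft_force: [0.4, -0.9, -0.5]
gripper_width: 0.0276
```

```bash
python3 - <<'E'
from h import *
s=observe();print(s['time'],s['tcp_pos'],s['tool_rot'],s['gripper_width'])
w=get_calibration("wrist");im=grab_frame("wrist");np.save("pics/w1.npy",im);np.save("pics/w1T.npy",w['T']);cv2.imwrite("pics/w1.png",cv2.resize(im[:,:,::-1],None,fx=1.5,fy=1.5))
E
```

```text
1.1 [ 0.40784461 -0.17949609  0.23164906] [-6.31343445e-01  7.75503330e-01 -1.89696699e-04  5.98848608e-05] 0.02758978667624369
```

View pics/w1.png

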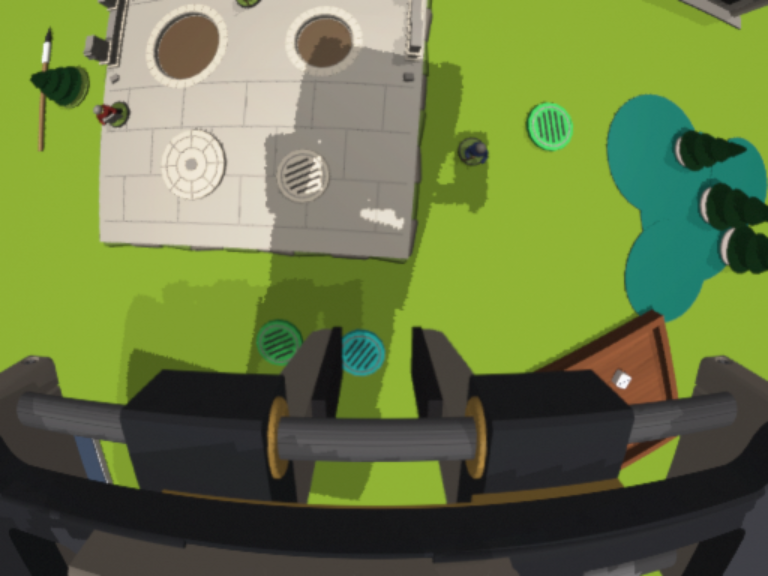

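The wrist view (at 1.5x) shows the big insert at (193,164), the small at (303,175), the big socket at (187,46) and the small at (323,41). Next I'll turn these into world points.

```bash
cat >> h.py <<'E'
def cen(pts): # ellipse fit of rim points
    return None
def rep(w,pts):
    return {n:ray(w,np.array(u)/1.5,z,True).round(4) for n,(u,z) in pts.items()}
E
python3 - <<'E'
from h import *
w=get_calibration("wrist")
P=rep(w,dict(bigiL=((161,164),.026),bigiR=((225,164),.026),bigiT=((193,129),.026),bigiB=((193,198),.026),
 smL=((277,176),.026),smR=((329,176),.026),smT=((303,150),.026),smB=((303,201),.026),
 bsL=((147,46),.018),bsR=((227,46),.018),bsT=((187,5),.018),bsB=((187,86),.018),
 ssL=((285,42),.018),ssR=((361,42),.018),ssT=((323,6),.018),ssB=((323,73),.018),
 cL=((101,242),.018),cR=((408,259),.018)))
for k,v in P.items():print(k,v)
for k in("bigi","sm","bs","ss"):print(k,((P[k+'L']+P[k+'R'])/2).round(4),((P[k+'T']+P[k+'B'])/2).round(4))
E
```

```text
bigiL [ 0.5375 -0.0095]
bigiR [ 0.521  -0.0679]
bigiT [ 0.5583 -0.0458]
bigiB [ 0.5006 -0.0328]
smL [ 0.5001 -0.1092]
smR [ 0.4904 -0.1507]
smT [ 0.5158 -0.1345]
smB [ 0.4752 -0.1258]
bsL [ 0.6529 -0.0109]
bsR [ 0.6247 -0.0866]
bsT [ 0.6788 -0.0557]
bsB [ 0.6001 -0.0443]
ssL [ 0.6129 -0.1366]
ssR [ 0.5972 -0.1983]
ssT [ 0.6378 -0.1739]
ssB [ 0.5771 -0.1624]
cL [0.4874 0.0788]
cR [ 0.4098 -0.1998]
bigi [ 0.5292 -0.0387] [ 0.5294 -0.0393]
sm [ 0.4952 -0.13  ] [ 0.4955 -0.1301]
bs [ 0.6388 -0.0488] [ 0.6394 -0.05  ]
ss [ 0.605  -0.1674] [ 0.6074 -0.1682]
```

Call:
play_rows(
  moves=[
    [[-0.18,-0.065,0.42,0.081,24],[-0.18,-0.065,0.42,0.081,24],[-0.18,-0.065,0.42,0.081,24],[-0.18,-0.065,0.42,0.081,24],[-0.18,-0.065,0.42,0.081,24]],
  ],
)

```text
time: 1.78
tcp_pos: [0.4475, -0.1166, 0.0645]
tool_rot: [-0.581, 0.814, -0.0, 0.0]
ft_force: [-0.3, -0.2, 0.9]
gripper_width: 0.0239
```

```bash
cat > look.py <<'E'
import sys
from h import *
s=observe();print(s['time'],s['tcp_pos'].round(4),s['tool_rot'].round(4),s['gripper_width'],s['ft_force'].round(1))
w=get_calibration("wrist");im=grab_frame("wrist");cv2.imwrite(f"pics/{sys.argv[1]}.png",cv2.resize(im[:,:,::-1],None,fx=1.5,fy=1.5,interpolation=cv2.INTER_CUBIC))
E
python3 look.py w2
```

```text
1.775 [ 0.4475 -0.1166  0.0645] [-5.810e-01  8.139e-01 -2.000e-04  0.000e+00] 0.023910385473127852 [-0.3 -0.2  0.9]
```

View pics/w2.png

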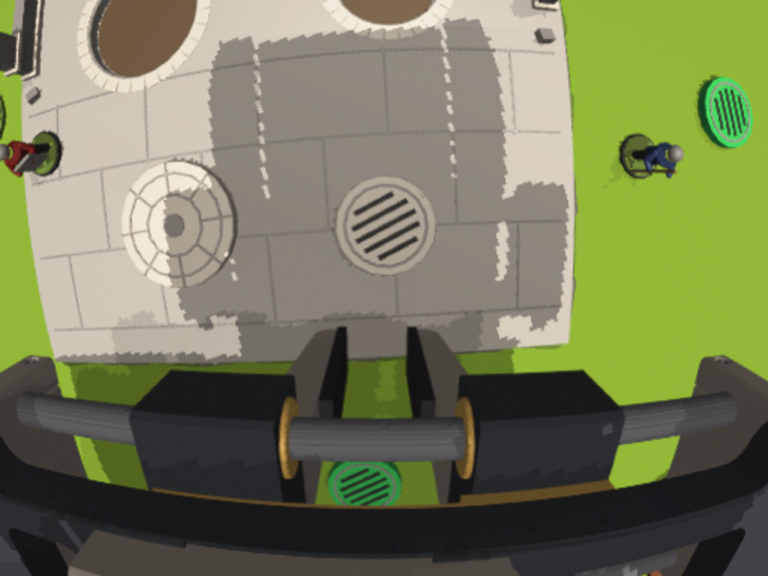

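The disc is at (386,226), with the jaw gap centred near column 377. The big socket kerb shows at upper left and the small one at the top.

```bash
python3 - <<'E'
from h import *
w=get_calibration("wrist");s=observe()
P=rep(w,dict(smL=((335,226),.025),smR=((436,226),.025),smT=((386,177),.025),smB=((386,274),.022),
 bi=((179,222),.026),ssL=((325,0),.018),ssR=((452,0),.018),tips=((377,328),.047)))
t=s['tcp_pos'][:2]
from scipy.spatial.transform import Rotation as R
M=R.from_quat(s['tool_rot']).as_matrix()[:2,:2]
for k,v in P.items():print(k,v,((v-t)@M).round(4))
for n,p in dict(ssock=(.606,-.1678),top_ss=(.6024,-.1751)).items():print(n,((np.array(p)-t)@M).round(4))
E
```

```text
smL [ 0.4999 -0.1153] [-0.0184 -0.0485]
smR [ 0.4857 -0.157 ] [ 0.0256 -0.0486]
smT [ 0.5128 -0.1432] [ 0.0038 -0.0698]
smB [ 0.4718 -0.1293] [ 0.004  -0.0265]
bi [ 0.5273 -0.0475] [-0.0914 -0.0523]
ssL [ 0.6025 -0.1448] [-0.0239 -0.1551]
ssR [ 0.5842 -0.2003] [ 0.0345 -0.1559]
tips [ 0.4569 -0.1198] [-0.0002 -0.0093]
ssock [-0.0033 -0.1659]
top_ss [ 0.0048 -0.1649]
```

Call:
play_rows(
  moves=[
    [[0.01,0,0.03,0,24],[0.01,0,0.063,0,24],[0.01,0,0.063,0,24]],
  ],
)

```text
time: 2.2
tcp_pos: [0.4451, -0.1201, 0.0377]
tool_rot: [-0.581, 0.814, 0.001, -0.0]
ft_force: [-0.8, -0.2, 0.1]
gripper_width: 0.0241
```

Call:
play_rows(
  moves=[
    [[0,-0.02,0,0,24],[0,-0.04,0,0,24],[0,-0.06,0,0,24],[0,-0.08,0,0,24],[0.001,-0.1,0,0,24],[0.001,-0.12,0,0,24],[0.001,-0.14,0,0,24],[0.002,-0.16,0,0,24]],
  ],
)

```text
time: 3.2
tcp_pos: [0.5067, -0.1416, 0.0383]
tool_rot: [-0.581, 0.814, 0.0, -0.0]
ft_force: [0.2, 1.0, 0.4]
gripper_width: 0.0238
```

Call:
play_rows(
  moves=[
    [[0,-0.02,0,0,24],[0.001,-0.035,0,0,24],[0.001,-0.05,0,0,24],[0.001,-0.06,0,0,24],[0.001,-0.06,0,0,24]],
  ],
)

```text
time: 3.82
tcp_pos: [0.529, -0.1497, 0.0384]
tool_rot: [-0.581, 0.814, -0.0, 0.0]
ft_force: [-0.2, 0.1, 0.2]
gripper_width: 0.0238
```

```bash
python3 look.py w3
```

```text
3.825 [ 0.529  -0.1497  0.0384] [-5.808e-01  8.140e-01 -1.000e-04  1.000e-04] 0.02383076459875412 [-0.2  0.1  0.2]
```

View pics/w3.png

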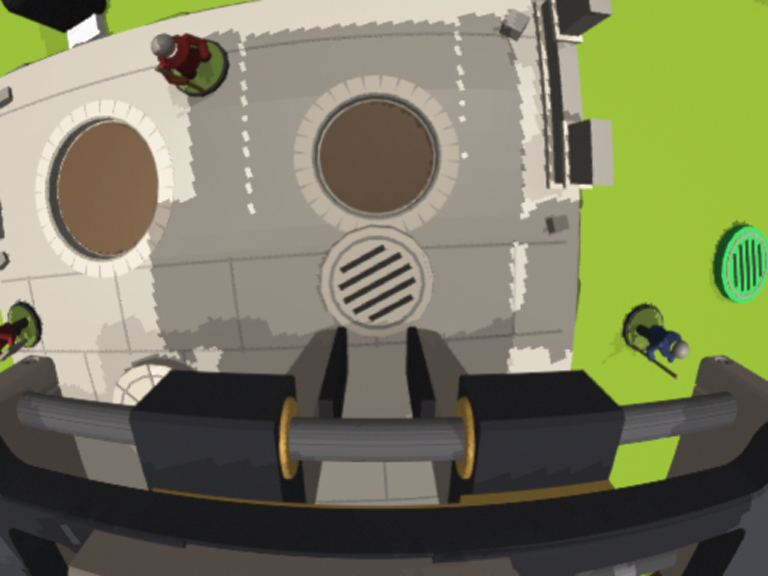

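The disc (376,280) is centred on the jaws, and the small socket (377,155) is straight ahead of it.

```bash
cat > rel.py <<'E'
from h import *
from scipy.spatial.transform import Rotation as R
def rel(pts):
    w=get_calibration("wrist");s=observe();M=R.from_quat(s['tool_rot']).as_matrix()[:2,:2]
    for k,v in rep(w,pts).items():print(k,v,((v-s['tcp_pos'][:2])@M*1000).round(1))
E
python3 - <<'E'
from rel import *
rel(dict(dT=((376,226),.025),dB=((376,335),.022),dL=((319,281),.025),dR=((433,281),.025),sT=((377,93),.018),sB=((377,217),.018),sL=((313,155),.018),sR=((440,155),.018),kT=((377,75),.018),kB=((377,233),.018)))
E
```

```text
dT [ 0.5771 -0.1657] [ -0.5 -51. ]
dB [ 0.5354 -0.1514] [-0.5 -6.9]
dL [ 0.5643 -0.1381] [-22.5 -29.9]
dR [ 0.55   -0.1796] [ 21.4 -29.9]
sT [ 0.6258 -0.1828] [  -0.2 -102.6]
sB [ 0.5797 -0.167 ] [ -0.2 -53.8]
sL [ 0.6109 -0.1516] [-24.9 -78.3]
sR [ 0.5949 -0.198 ] [ 24.2 -78.3]
kT [ 0.6327 -0.1852] [  -0.2 -109.9]
kB [ 0.5737 -0.1649] [ -0.2 -47.5]
```

Call:
play_rows(
  moves=[
    [[0,-0.02,0,0,24],[0,-0.04,0,0,24],[0,-0.06,0,0,24],[0,-0.08,0,0,24],[0,-0.095,0,0,24],[0,-0.11,0,0,24],[0,-0.12,0,0,24],[0,-0.125,0,0,24]],
  ],
)

```text
time: 4.88
tcp_pos: [0.5762, -0.166, 0.0384]
tool_rot: [-0.581, 0.814, -0.0, 0.0]
ft_force: [-1.0, -0.2, -0.2]
gripper_width: 0.0242
```

```bash
python3 look.py w4
```

```text
4.875 [ 0.5762 -0.166   0.0384] [-0.5808  0.814  -0.      0.    ] 0.02417784398786969 [-1.  -0.2 -0.2]
```

View pics/w4.png

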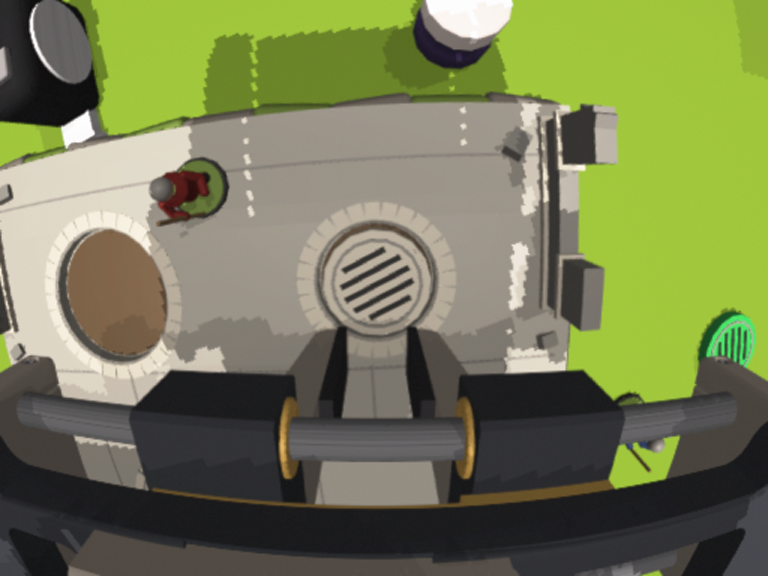

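The small insert shows inside its socket at (376,281), resting toward the near side. I'll back off, rise, and swing over behind the big insert, then check both from there.

Call:
play_rows(
  moves=[
    [[0,0.05,-0.02,0,24],[0,0.1,-0.15,0,24],[-0.1,0.25,-0.2,-0.1,32],[-0.208,0.377,-0.2,-0.1455,32],[-0.208,0.377,-0.2,-0.1455,32],[-0.208,0.377,-0.2,-0.1455,32]],
  ],
)

```text
time: 5.68
tcp_pos: [0.4606, -0.0377, 0.1187]
tool_rot: [-0.67, 0.742, -0.0, 0.0]
ft_force: [1.1, -0.0, 0.6]
gripper_width: 0.0316
```

```bash
python3 look.py w5
```

```text
5.675 [ 0.4606 -0.0377  0.1187] [-6.703e-01  7.421e-01 -4.000e-04  2.000e-04] 0.03163768560662921 [ 1.1 -0.   0.6]
```

View pics/w5.png

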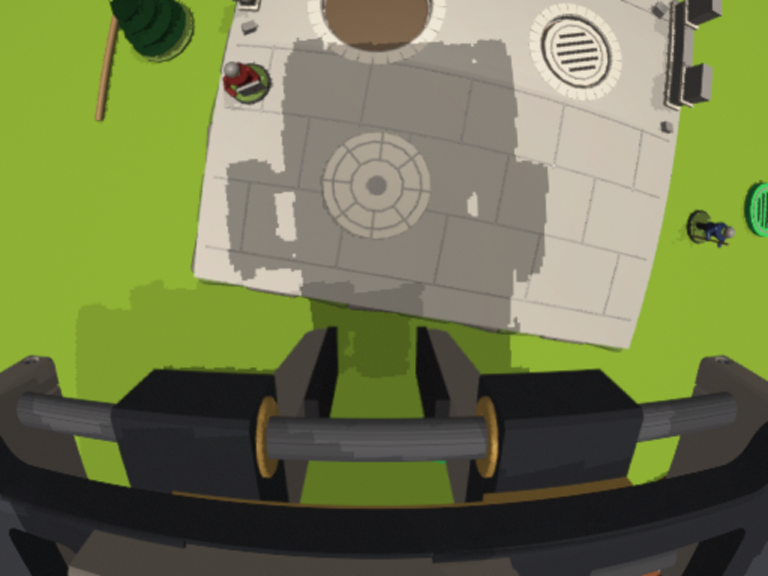

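The small insert now lies centred in its socket (575,52). The big insert (376,185) and big socket (376,8) are both in line with the jaws. Next I'll descend and push.

Call:
play_rows(
  moves=[
    [[0,0,0.1,0,32],[0,0,0.18,0,32],[0,0,0.2,0,32],[0,0,0.2,0,32],[0,-0.025,0.2,0,32],[0,-0.05,0.2,0,32],[0,-0.07,0.2,0,32],[0,-0.085,0.2,0,32]],
  ],
)

```text
time: 6.72
tcp_pos: [0.4951, -0.0417, 0.0387]
tool_rot: [-0.67, 0.742, -0.0, 0.0]
ft_force: [-0.4, -0.4, 0.9]
gripper_width: 0.032
```

Call:
play_rows(
  moves=[
    [[0,-0.02,0,0,32],[0,-0.04,0,0,32],[0,-0.06,0,0,32],[0,-0.08,0,0,32],[0,-0.1,0,0,32],[0,-0.12,0,0,32],[0,-0.13,0,0,32],[0,-0.13,0,0,32]],
  ],
)

```text
time: 7.72
tcp_pos: [0.5463, -0.0471, 0.0383]
tool_rot: [-0.67, 0.742, -0.0, 0.0]
ft_force: [0.1, 0.7, 0.2]
gripper_width: 0.0318
```

```bash
python3 look.py w6
```

```text
7.725 [ 0.5463 -0.0471  0.0383] [-6.699e-01  7.425e-01 -1.000e-04  0.000e+00] 0.03181092115808176 [0.1 0.7 0.2]
```

View pics/w6.png

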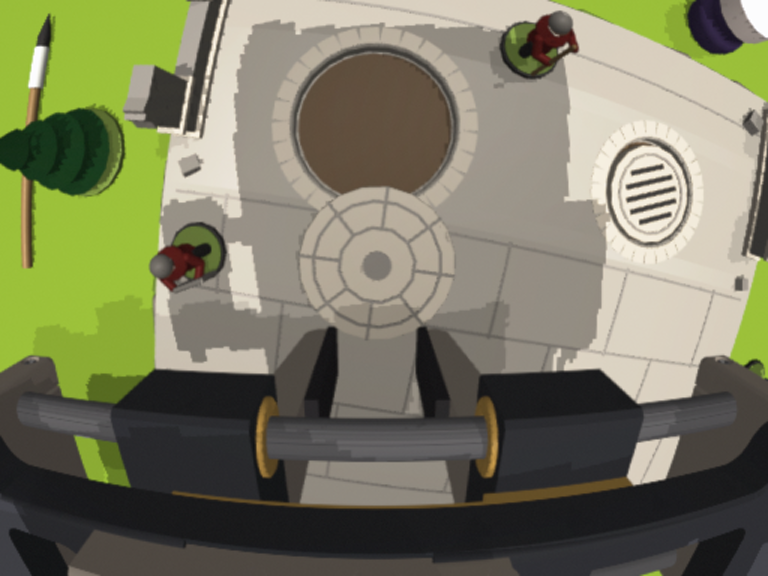

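The big disc (376,263) is in line with its socket (376,121), about 54 mm short.

Call:
play_rows(
  moves=[
    [[0,-0.02,0,0,32],[0,-0.04,0,0,32],[0,-0.06,0,0,32],[0,-0.08,0,0,32],[0,-0.1,0,0,32],[0,-0.115,0,0,32],[0,-0.13,0,0,32],[0,-0.137,0,0,32]],
  ],
)

```text
time: 8.78
tcp_pos: [0.601, -0.0526, 0.0384]
tool_rot: [-0.67, 0.742, -0.0, 0.0]
ft_force: [-0.1, 0.7, 0.4]
gripper_width: 0.0319
```

Call:
play_rows(
  moves=[
    [[0,0,0,0,32],[0,0.04,0,0,32],[0,0.1,-0.1,0,32],[0,0.15,-0.25,0,32],[0,0.15,-0.25,0,32],[0,0.15,-0.25,0,32]],
  ],
)

```text
time: 9.52
tcp_pos: [0.5401, -0.0464, 0.1382]
tool_rot: [-0.67, 0.742, -0.0, 0.0]
ft_force: [-0.4, -0.2, -0.2]
gripper_width: 0.0317
```

```bash
python3 look.py w7
```

```text
9.525 [ 0.5401 -0.0464  0.1382] [-0.6699  0.7425 -0.      0.    ] 0.031725578675864986 [-0.4 -0.2 -0.2]
```

View pics/w7.png

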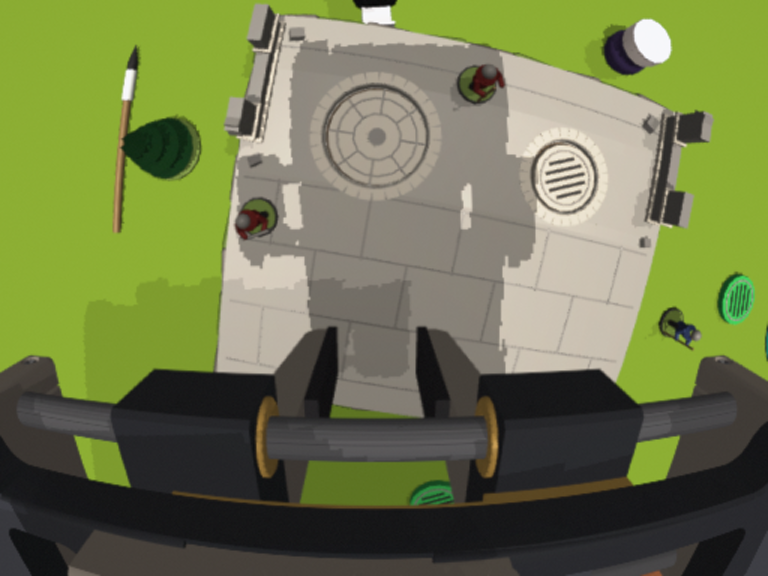

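Both inserts appear seated and concentric, the big one at (376,136) and the small one at (565,177). Everything else looks in place. One enlarged crop will show whether they are level.

```bash
python3 - <<'E'
import cv2
a=cv2.imread("pics/w7.png")[60:240,300:620];cv2.imwrite("pics/c7.png",cv2.resize(a,None,fx=2.5,fy=2.5))
E
```

```text
(no output)
```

View pics/c7.png

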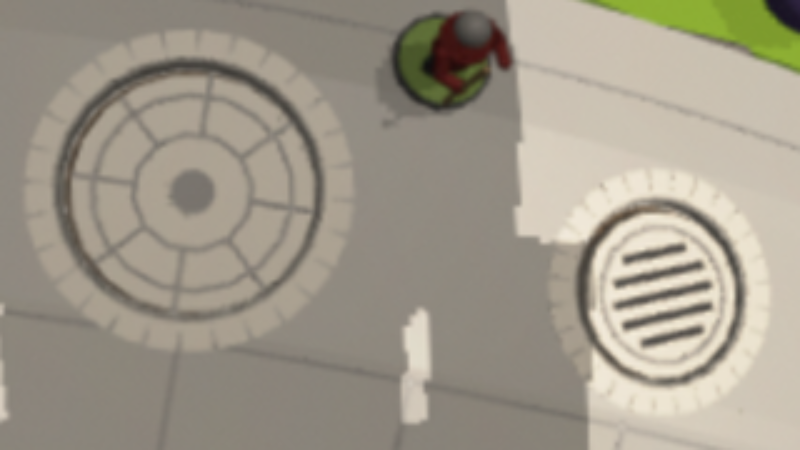

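The crop shows a dark gap all round each insert and no edge standing proud, so both are seated and level. I'm handing the job in.

```bash
python3 -c "
from cell import *
print(job_done())"
```

```text
the job is handed in; nothing more can be done
None
```

Both paving inserts are now in their own sockets, and I handed the job in at about 9.6 s of robot time. I slid each one straight across the paving with the two fingertips about 2.5 mm above the stone: the small insert first, then the big one. Neither was gripped or lifted.

**Last checks:** the final wrist picture and an enlarged crop show each insert inside its own socket, with a gap all round and no raised edge. I judged level and flush by eye from these pictures and did not measure height. The figures, fir, brush and paint pot look undisturbed in the wrist pictures. The tape measure is mostly out of frame in the last one, but the gripper never went near it. Force readings after each move stayed around 1 N.

**One disagreement:** the first distant wrist view placed things 4 to 7 mm away from where the overhead camera did. Closer wrist views matched the overhead camera, so I used its positions.

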